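# Start the chamber vacuum sealer

## Task

A filled jar stands ready in the open chamber of the vacuum sealer. Switch the machine on by pressing the large round button on its front panel right in, then push the clear lid down with the fingertips, without slamming it, and finish the program while still holding it pressed fully shut, since its spring hinges would lift it again. Leave the two small buttons alone, and do not lift or shift the jar or the other things on the bench.

Things in the scene. Friction and masses are not known exactly. Their poses are not given: they have to be found in the camera images.
- sealer: chamber vacuum sealer, a stainless box 400 deep (its x) by 360 wide (its y), fixed to the bench; origin at the centre of its underside on the bench, x from the control panel towards the lid hinge at the back, z up. The seat under the lid is 165 mm high, the open chamber in it is 90 mm deep. The control panel is the lower strip at the front (x from -200 to -110 mm), 360 wide, sloping down 0.2 rad towards the front; its middle is 141 mm high. Machine position and yaw vary
- power_top (a point): centre of the top face of the large round metal button (26 mm across, stands 11 mm proud) at the right end of the panel (machine y = -130 mm), seen from the front; its z axis is the direction it points, 0.2 rad off vertical, leaning to the front; it springs back when released
- power (a joint): travel of the large button: 0 out, 0.006 m fully in (about 5 N); at 0.004 m and more it is switched
- small_key_a (a joint): travel of a small round button (14 mm across, 6 mm proud) on the panel 115 mm left of the large one, machine y = -15 mm: 0 out, 0.003 m in
- small_key_b (a joint): travel of the other small round button (14 mm across, 6 mm proud), 80 mm left of the large one, machine y = -50 mm: 0 out, 0.003 m in
- lid (a joint): angle of the lid: 0 fully shut (lying level on its black gasket), starts at 0.42 to 0.57 rad (front edge up), stop at 0.62 rad. Spring hinges: the lid stays about where it starts, takes more force the lower it goes, about 8 N down at the front edge (10 N 60 mm behind it) to reach shut, and rises again when let go; rigid stop at 0. The hinge axis runs along the machine's y at the back, through machine x = 180 mm, y = 0, z = 170 mm, level with the lid's underside
- lid_front (a point): middle of the upper front edge of the lid: a clear plate 12 mm thick, 330 wide, 290 mm from the hinge to the front edge, the front 30 mm being an opaque grey strip of the same thickness. The point turns with the lid: its x points from the front edge to the hinge, its z out of the upper face. The whole upper face is flat and free except two steel straps within 60 mm of the hinge
- jar_mid (a point): centre of the glass jar with steel cap standing in the chamber, 72 mm across, 70 high, wholly below the seat
- bowl: steel bowl on the bench beside the machine, 170 across, 60 high; origin under its centre
- spare_jar: second such jar, 72 across, 70 high, on the bench beside the machine; origin under its centre
- spoon: spoon lying on the bench to the front left of the machine, 240 long, about 20 high; origin under its middle, x towards its bowl

How it is judged:
On the way, in this order (a step that is already met when the one before it is completed fails the run):
1. the large button is pressed in while the lid is still up (value of joint power above 0.004 m and value of joint lid above 0.3 rad), for 0.05 s.
2. the button is let go (value of joint power below 0.002 m), for 0.05 s.
3. the fingers hold the lid fully shut (value of joint lid below 0.02 rad and contact force between the fingers and lid above 2 N), for 0.2 s.
At the end, for the whole second after the job is handed in: the lid is within 0.02 rad of shut and the fingers press on it with more than 2 N throughout the last second; the large button is out again; the jars, bowl and spoon are within 20 mm of where they stood (all of step 3 and value of joint power below 0.002 m and distance of each of jar_mid, bowl, spare_jar, spoon from where it was at the start of the episode below 0.02 m); the arm keeps its last pose, push and grip.
It fails at once if the jar in the chamber was lifted or shifted (distance of jar_mid from where it was at the start of the episode above 0.02 m).
It fails at once if a bystander on the bench was lifted or shifted (distance of any of bowl, spare_jar, spoon from where it was at the start of the episode above 0.02 m).
It fails at once if a small button was pressed (value of joint any of small_key_a, small_key_b above 0.002 m).
It fails at once if the lid was slammed (its front edge faster than about 0.7 m/s) (velocity of joint lid below -2.5 rad/s).
It also fails if it takes over 43 s, if anything falls off the work surface, if the arm or the gripper's body presses on something with over 40 N, if the wrist force passes 120 N, or if a joint passes its speed limit or range.

## Robot

A 7-joint arm with a two-finger parallel gripper is mounted at the origin on the work surface. World frame = base frame: x ahead of the robot, y to its left, z up, the work surface at z = 0. Lengths are in m, angles in rad, forces in N, time in s.
With the tool pointing down it reaches from about 0.425 to 0.925 m from the base axis. Payload 6.8 kg.
Tool frame: the origin (TCP) lies between the finger pads; the fingertips stand 22 mm ahead of it and the grasp point (between the pads) lies 3 mm ahead of it; z points along the fingers, y is the direction in which the jaws open and shut (so a half turn about z gives the same grasp; the last joint's range is limited). The gripper opens to 85 mm and grips with 20 to 120 N. Pads are 22 mm wide; open, the fingers measure 114 mm over their backs; the gripper's body (76 mm by 85 mm) begins 54 mm behind the grasp point. The pads swing forward as they close: fully open they stand 13 mm farther back than shut.
Start: joints at [-1.218, 0.477, 0.022, 1.555, -0.011, 1.109, -0.083], TCP at [0.3, 0.605, 0.253] pointing down, gripper open.
Joint ranges: [-2.96, 2.96], [-0.34, 2.1], [-1.41, 1.46], [0.24, 2.44], [-1.37, 4.51], [0.17, 1.92], [-2.96, 2.96]. Speed limits (rad/s): [2.39, 2.39, 3.14, 3.14, 3.14, 3.14, 3.14].

## Interface

Orientations are given as a unit quaternion [w, x, y, z].
In Python, from station import bot gives the robot as it stands. The module is installed in compiled form; this text tells all that it offers.
- The arm moves only by the tool drive_tool, never from a script. Its argument "series" is one flat list of numbers, 7 for each row, row after row: the opening, from -1 (shut) to 1 (fully open), then the shift along the tool's x, y, z in mm, then the turn, a rotation vector about the tool's x, y, z in rad. In form: [jaw, x, y, z, wx, wy, wz, jaw, x, y, z, wx, wy, wz, ...]. A call has 1 to 12 rows; each row shifts and turns the commanded pose from where the row before left it, along the tool's axes as they then stand; what a row does not reach is not made up. A row lasts 1/8 s, in which the tool goes at most 62.5 mm and 10.7 degrees, less where a joint would pass 70% of its speed; a pose out of reach is approached as far as the arm can. A call with a gripper value outside its range is refused whole. The fingers move at their own pace and stop on an object; "force" is the grip in N (left out, the last holds). Time passes only in rows, so rows that do not move let the fingers close. It gives the time, the measured TCP pose, the force and the opening at its end, in the units of the state.
- bot.get_obs(): the state, without advancing time (a new reading comes with each control period).
- bot.read_camera(name): name is "side" or "top" or "wrist"; returns a dict with "pixels" (400x640x3 uint8, blue, green, red), "camera_matrix" (3x3 intrinsics, pixels), "distortion" ([k1, k2, p1, p2, k3] as OpenCV has them; the pictures are not rectified), "rvec" (rotation vector, rad) and "tvec" (3), from world to camera coordinates, as OpenCV has them. Camera axes: x right, y down, z forward; pixel columns grow to the right and rows downward; lengths in m; the calibration is good to about 2 mm. A picture is of the moment at which its call begins. There is no depth.
- bot.hand_in(): hands the job in, once; it reports no verdict.
The state is a dict: "t": time; "q": joint angles; "joint_vel": joint speeds; "joint_torque": joint torques, N m; "eef_pos": TCP position; "tool_rot": TCP orientation; "contact_force": force on the tool from outside, world axes, zero at the start; "torque": the same for the moment, N m; "gripper_width": opening from 0.0 (shut) to 1.0 (fully open).
Only numpy, scipy, OpenCV 4.12 (cv2) and the standard library are available. Lean on these libraries where they do the work, as an engineer would, in place of code of your own. Each camera call takes 0.05 s, during which the arm holds its last target. There are 200 camera calls.

## Working session

There is one attempt and no reset: what is moved stays moved. The work goes in short steps, Python scripts to look and compute and a tool call to move; the robot and the scene stay as the last step left them, time stands still between calls to the robot, and variables do not carry over. Pictures are saved under pics/ and viewed, about 8 in all and at most 12, crops included, and the job is handed in when it is done.

Besides the shell and the picture viewer there is one more tool, called after ">>>" as a command line: name --argument value ..., lists and objects as JSON in quotes. drive_tool: Moves the arm, as the interface text tells. Its arguments: {"type":"object","properties":{"series":{"type":"array"},"force":{"type":"number"}},"required":["series"]}

```bash
mkdir -p pics
cat > h.py <<'E'
import cv2,numpy as np
from station import bot
def cam(n):
    c=bot.read_camera(n); return c
def ray(c,u,v):
    p=cv2.undistortPoints(np.array([[[u,v]]],float),c['camera_matrix'],np.array(c['distortion']))[0,0]
    R=cv2.Rodrigues(np.array(c['rvec'],float))[0]; o=-R.T@np.array(c['tvec']).ravel()
    d=R.T@np.array([p[0],p[1],1]); return o,d/np.linalg.norm(d)
def onz(c,u,v,z):
    o,d=ray(c,u,v); return o+d*(z-o[2])/d[2]
def proj(c,P):
    return cv2.projectPoints(np.array(P,float).reshape(-1,3),np.array(c['rvec'],float),np.array(c['tvec'],float),c['camera_matrix'],np.array(c['distortion']))[0].reshape(-1,2)
def tri(c1,p1,c2,p2):
    o1,d1=ray(c1,*p1);o2,d2=ray(c2,*p2)
    s=np.linalg.lstsq(np.c_[d1,-d2],o2-o1,rcond=None)[0]
    a=o1+s[0]*d1;b=o2+s[1]*d2; return (a+b)/2,np.linalg.norm(a-b)
E
python3 - <<'E'
from h import *
import pickle
C={n:cam(n) for n in('top','side','wrist')}
pickle.dump(C,open('c0.pkl','wb'))
for n in C: cv2.imwrite(f'pics/{n}0.png',C[n]['pixels']); print(n,ray(C[n],320,200))
print(bot.get_obs())
E
```

```text
top (array([0.43304597, 0.01974456, 1.56974923]), array([ 0.07909782, -0.01517479, -0.99675135]))
side (array([ 0.41457275, -1.1631418 ,  1.04831495]), array([ 0.05134282,  0.78493501, -0.61744711]))
wrist (array([0.23831606, 0.63518863, 0.37336457]), array([ 0.2502799 , -0.1156365 , -0.96124303]))
{'t': 0.15, 'q': array([-1.21808366,  0.47763958,  0.02234935,  1.55620928, -0.01153735,
        1.10928296, -0.08311764]), 'joint_vel': array([ 1.87473931e-04, -2.61980128e-03, -4.93066071e-05, -3.72481090e-03,
        1.42194452e-04, -9.23649826e-05, -7.39362567e-04]), 'joint_torque': array([ 2.38856432e-03, -5.96925080e+01,  1.61019422e+00, -2.81494582e+01,
        1.26730892e-02,  6.51948358e-03, -2.19597695e-05]), 'eef_pos': array([0.29996562, 0.60421948, 0.25253574]), 'tool_rot': array([-1.28281988e-04,  2.28382206e-01,  9.73571297e-01, -6.94124714e-04]), 'contact_force': array([ 0.19827848, -0.13408746, -0.49473079]), 'torque': array([-0.01349813,  0.03632364,  0.08336131]), 'gripper_width': 1.0019076519850585}
```

View pics/top0.png

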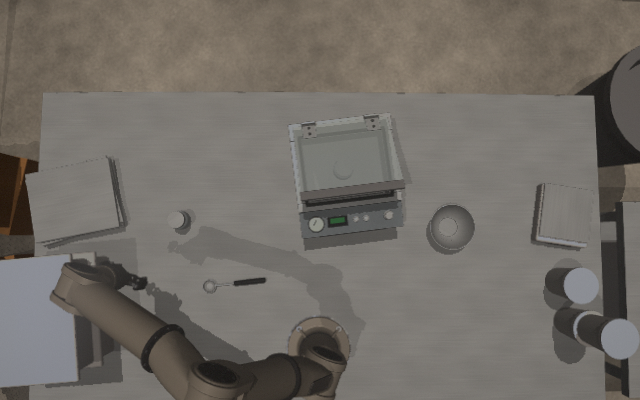

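View pics/side0.png

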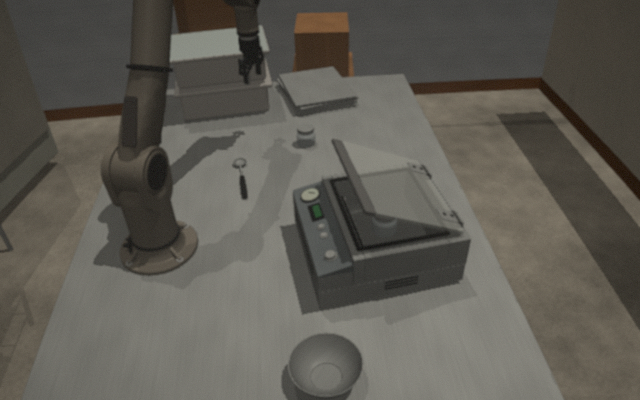

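The top view shows the machine in the middle: gauge (316,225), small keys about (356,219) and (366,217), large button about (389,215), and lid front strip from (303,197) to (403,184). The bowl is at (452,228), the spare jar at (179,220) and the spoon at (235,284). In the side view the button is at about (330,254). I'll enlarge both.

Run:
```python
import pickle,cv2,numpy as np
C=pickle.load(open('c0.pkl','rb'))
a=C['top']['pixels'][105:255,280:415]; b=C['side']['pixels'][130:320,285:475]
f=lambda im,s:cv2.convertScaleAbs(cv2.resize(im,None,fx=s,fy=s,interpolation=cv2.INTER_CUBIC),alpha=1.5)
A=f(a,3);B=f(b,2)
H=max(A.shape[0],B.shape[0]);o=np.zeros((H,A.shape[1]+B.shape[1],3),np.uint8);o[:A.shape[0],:A.shape[1]]=A;o[:B.shape[0],A.shape[1]:]=B
cv2.imwrite('pics/z.png',o);print(o.shape,A.shape)
```

```text
(450, 785, 3) (450, 405, 3)
```

View pics/z.png

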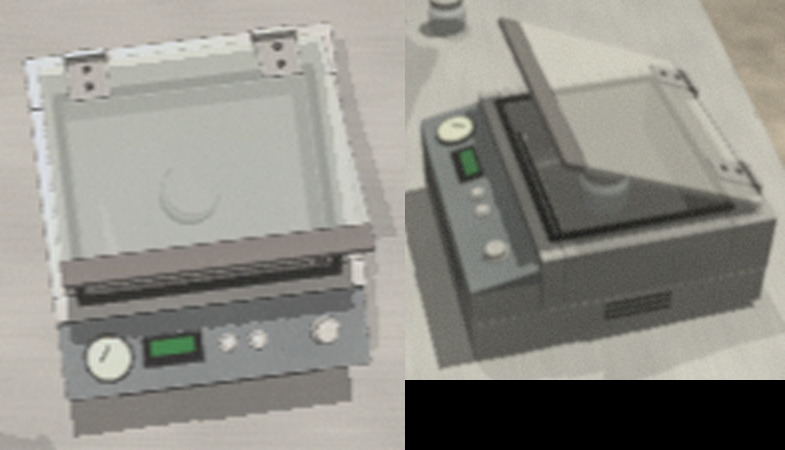

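Run:
```python
from h import *
import pickle
C=pickle.load(open('c0.pkl','rb'));T,S=C['top'],C['side']
t=lambda x,y:(280+(x+.5)/3-.5,105+(y+.5)/3-.5)
s=lambda x,y:(285+(x-405+.5)/2-.5,130+(y+.5)/2-.5)
P={}
for n,a,b in [('power',(326,330),(495,248)),('keyb',(259,339),(482,209)),('keya',(228,342),(477,190)),('gauge',(108,358),(455,128)),
 ('lidL',(64,282),(501,20)),('lidR',(374,246),(577,168)),('jar',(188,195),(607,183)),('rimFR',(362,285),(548,250))]:
    p,e=tri(T,t(*a),S,s(*b));P[n]=p;print(n,p.round(4),round(e,4))
y=lambda a,b:(P[a]-P[b])[:2]
for a,b in [('keya','power'),('gauge','power'),('lidL','lidR')]:
    d=y(a,b);print(a,b,np.linalg.norm(d),np.arctan2(d[1],d[0])-np.pi/2)
```

```text
power [ 0.495  -0.2397  0.1496] 0.0009
keyb [ 0.4851 -0.1622  0.1467] 0.0005
keya [ 0.4817 -0.126   0.1487] 0.0008
gauge [0.4625 0.0129 0.1488] 0.0004
lidL [0.537  0.0597 0.2954] 0.0022
lidR [ 0.5832 -0.2658  0.2909] 0.011
jar [ 0.6636 -0.0833  0.1052] 0.0083
rimFR [ 0.5506 -0.2771  0.1752] 0.0095
keya power 0.11445511025706508 0.11694511802191543
gauge power 0.254662806846307 0.12809742771600896
lidL lidR 0.328791380620849 0.1407369352910186
```

>>> drive_tool --series '[-1,0,0,-20,0,0,-0.148,-1,0,0,-20,0,0,-0.148,-1,0,0,-20,0,0,-0.148,-1,0,0,-20,0,0,-0.146,-1,0,0,0,0,-0.1,0,-1,0,0,0,0,-0.1,0,-1,0,0,0,0,0,0]' --force 40

```text
t: 1.02
eef_pos: [0.2976, 0.6049, 0.3329]
tool_rot: [0.099, -0.066, 0.993, 0.006]
contact_force: [-0.5, 0.2, -0.1]
gripper_width: -0.001
```

```bash
cat >> h.py <<'E'
from scipy.spatial.transform import Rotation as Ro
ys=.13; mx=np.array([np.cos(ys),np.sin(ys),0]);my=np.array([-mx[1],mx[0],0]);mz=np.array([0,0,1.])
def here():
    o=bot.get_obs();return o,np.array(o['eef_pos']),Ro.from_quat(np.roll(o['tool_rot'],-1))
def want(tilt): # tool x to machine front, z down, leaning so it points along -(n tilted to the front)
    z=np.sin(tilt)*mx-np.cos(tilt)*mz; y=np.cross(z,-mx);y/=np.linalg.norm(y); return Ro.from_matrix(np.c_[np.cross(y,z),y,z])
def delta(pos,rot):
    o,p,R=here();print('t',o['t'],'p',p,'F',o['contact_force'],'shift mm',(R.inv().apply(np.array(pos)-p)*1000).round(1),'rv',(R.inv()*rot).as_rotvec().round(4))
E
python3 - <<'E'
from h import *
n=-want(.2).as_matrix()[:,2]; print(n)
b=np.array([.495,-.2397,.1505])
delta([.42,.3,.36],want(.2)); delta(b+n*.082,want(.2))
E
```

```text
[-0.19699294 -0.02575433  0.98006658]
t 1.025 p [0.29759959 0.60488533 0.33293131] F [-0.53069195  0.20473383 -0.06689054] shift mm [ -84.6 -318.4  -10.4] rv [ 0.     -0.0017  0.003 ]
t 1.025 p [0.29759959 0.60488533 0.33293131] F [-0.53069195  0.20473383 -0.06689054] shift mm [ -45.9 -863.2  113.8] rv [ 0.     -0.0017  0.003 ]
```

>>> drive_tool --series '[-1,-14,-50,-2,0,0,0,-1,-14,-54,-2,0,0,0,-1,-14,-54,-2,0,0,0,-1,-14,-54,-2,0,0,0,-1,-14,-54,-2,0,0,0,-1,-14,-52,0,0,0,0,-1,6,-55,0,0,0,0,-1,6,-55,0,0,0,0,-1,6,-55,0,0,0,0,-1,6,-55,0,0,0,0,-1,6,-55,0,0,0,0,-1,0,0,0,0,0,0]'

```text
t: 2.52
eef_pos: [0.427, 0.0186, 0.3541]
tool_rot: [0.099, -0.06, 0.993, 0.007]
contact_force: [-0.4, 0.7, 0.0]
gripper_width: -0.001
```

Run:
```python
from h import *
n=-want(.2).as_matrix()[:,2]
b=np.array([.495,-.2397,.1505])
delta(b+n*.062,want(.2))
```

```text
t 2.525 p [0.42698218 0.01858161 0.35413591] F [-0.44347412  0.71876526  0.02575721] shift mm [   4.4 -265.   144.3] rv [ 0.0003 -0.0006 -0.01  ]
```

>>> drive_tool --series '[-1,1,-53,0,0,0,0,-1,1,-53,0,0,0,0,-1,1,-53,20,0,0,-0.005,-1,1,-53,40,0,0,-0.005,-1,0,-53,40,0,0,0,-1,0,0,44,0,0,0,-1,0,0,0,0,0,0,-1,0,0,0,0,0,0]'

```text
t: 3.52
eef_pos: [0.4832, -0.2211, 0.2235]
tool_rot: [0.099, -0.069, 0.993, 0.008]
contact_force: [-0.4, -0.2, 1.4]
gripper_width: 0.001
```

Run:
```python
from h import *
n=-want(.2).as_matrix()[:,2]
b=np.array([.495,-.2397,.1505])
delta(b+n*.022,want(.2))
T=cam('top');S=cam('side');W=cam('wrist')
p,R=here()[1:];tip=p+R.apply([0,0,.022])
for c in(T,S,W):print(proj(c,[tip,b]).round(1).tolist())
f=lambda im,w:cv2.convertScaleAbs(cv2.resize(im,(w,int(im.shape[0]*w/im.shape[1])),interpolation=cv2.INTER_CUBIC),alpha=1.4)
A=f(S['pixels'][190:310,270:430],390);B=f(W['pixels'],400)
o=np.zeros((300,790,3),np.uint8);o[:A.shape[0],:390]=A;o[:B.shape[0],390:]=B;cv2.imwrite('pics/y.png',o)
```

```text
t 3.525 p [ 0.48316905 -0.22112527  0.22351451] F [-0.36105835 -0.21886992  1.38976335] shift mm [  5.5 -20.1  51.3] rv [ 0.0033 -0.0008  0.0095]
[[385.5, 216.2], [388.4, 214.8]]
[[325.9, 232.9], [329.9, 253.5]]
[[317.6, 249.8], [288.9, 209.4]]
```

View pics/y.png

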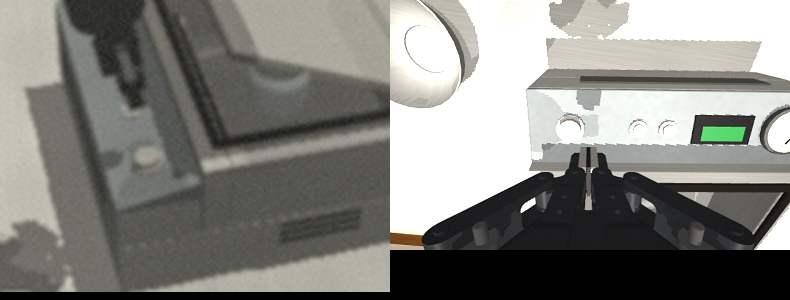

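The picture shows the shut fingertips above the panel, about 20 mm left of the big button, which sits at about (288,203) in wrist pixels against a prediction of (289,209). I'll shift over, then press slowly.

>>> drive_tool --series '[-1,3.5,-10,0,0,0,0.009,-1,3.5,-10,0,0,0,0,-1,0,0,20,0,0,0,-1,0,0,20,0,0,0,-1,0,0,0,0,0,0,-1,0,0,0,0,0,0]'

```text
t: 4.42
eef_pos: [0.4862, -0.2415, 0.1825]
tool_rot: [0.099, -0.064, 0.993, 0.008]
contact_force: [-0.0, -0.4, 0.7]
gripper_width: 0.001
```

Run:
```python
from h import *
n=-want(.2).as_matrix()[:,2]
b=np.array([.495,-.2397,.1505])
delta(b+n*.022,want(.2))
W=cam('wrist')
p,R=here()[1:];tip=p+R.apply([0,0,.022])
print(proj(W,[tip,b]).round(1).tolist())
cv2.imwrite('pics/x.png',W['pixels'][130:330,150:450])
```

```text
t 4.425 p [ 0.48621006 -0.24152481  0.18245899] F [-0.02141828 -0.40364385  0.70280392] shift mm [-2.4  0.6 11.1] rv [ 0.0026 -0.0012 -0.0006]
[[317.7, 250.4], [318.5, 245.3]]
```

View pics/x.png

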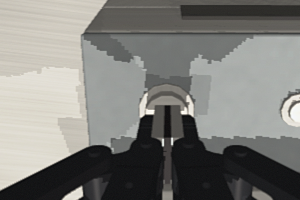

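The button (about 52 px across, centred near (317,241) in the full frame) lies straight under the fingertips, and I'm pressing now.

>>> drive_tool --series '[-1,0,0,4,0,0,0,-1,0,0,4,0,0,0,-1,0,0,3,0,0,0,-1,0,0,2,0,0,0,-1,0,0,2,0,0,0,-1,0,0,2,0,0,0,-1,0,0,0,0,0,0]'

```text
t: 5.35
eef_pos: [0.4895, -0.2403, 0.1668]
tool_rot: [0.099, -0.065, 0.993, 0.009]
contact_force: [-11.0, 5.2, 27.3]
gripper_width: 0.0
```

```bash
python3 -c "
from h import *
n=-want(.2).as_matrix()[:,2]
delta(np.array([.495,-.2397,.1505])+n*.022,want(.2))"
```

```text
t 5.35 p [ 0.48946429 -0.24031729  0.16682677] F [-11.00457994   5.19359196  27.27507053] shift mm [-2.2 -0.1 -4.9] rv [ 0.0057 -0.0001 -0.0006]
```

>>> drive_tool --series '[-1,0,0,-5,0,0,0,-1,0,0,-10,0,0,0,-1,0,0,-25,0,0,0,-1,0,0,-40,0,0,0,-1,0,0,-50,0,0,0,-1,0,0,-50,0,0,0,-1,0,0,-20,0,0,0,-1,0,0,0,0,0.1,0,-1,0,0,0,0,0.1,0,-1,0,0,0,0,0,0]'

```text
t: 6.6
eef_pos: [0.4517, -0.2454, 0.3608]
tool_rot: [-0.002, -0.066, 0.998, 0.0]
contact_force: [0.4, 0.3, -0.0]
gripper_width: -0.0
```

Run:
```python
from h import *
S=cam('side');T=cam('top')
f=lambda im,s:cv2.convertScaleAbs(cv2.resize(im,None,fx=s,fy=s,interpolation=cv2.INTER_CUBIC),alpha=1.4)
A=f(S['pixels'][130:320,285:475],2);B=f(T['pixels'][105:255,280:415],2.5)
o=np.zeros((380,380+B.shape[1],3),np.uint8);o[:380,:380]=A;o[:B.shape[0],380:]=B;cv2.imwrite('pics/w.png',o)
O=np.array([.634,-.0904,0])
def L(th,s=.265): return O+mx*(.18-s*np.cos(th)+.012*np.sin(th))+mz*(.17+s*np.sin(th)+.012*np.cos(th))
for th in(.5,.45,.4,.2,0): print(th,L(th).round(4), L(th,.29).round(4), proj(S,L(th,.29)+np.outer([.165,-.165],my)).round(1).tolist())
delta(L(.5)+mz*.052,want(0))
```

```text
0.5 [ 0.5876 -0.0965  0.3076] [ 0.5658 -0.0993  0.3196] [[335.5, 131.2], [370.3, 203.4]]
0.45 [ 0.5811 -0.0973  0.2961] [ 0.5587 -0.1002  0.3069] [[333.1, 135.4], [367.1, 208.2]]
0.4 [ 0.5751 -0.0981  0.2842] [ 0.5523 -0.1011  0.294 ] [[330.8, 139.8], [364.2, 213.0]]
0.2 [ 0.5573 -0.1004  0.2344] [ 0.533  -0.1036  0.2394] [[324.5, 157.1], [355.7, 232.3]]
0 [ 0.5497 -0.1014  0.182 ] [ 0.5249 -0.1047  0.182 ] [[322.2, 174.1], [352.1, 250.5]]
t 6.7 p [ 0.45001278 -0.24643773  0.36082767] F [-0.89124247 -0.06346301  0.10543234] shift mm [-155.8  130.9    1.4] rv [ 0.0026 -0.0014 -0.0002]
```

View pics/w.png

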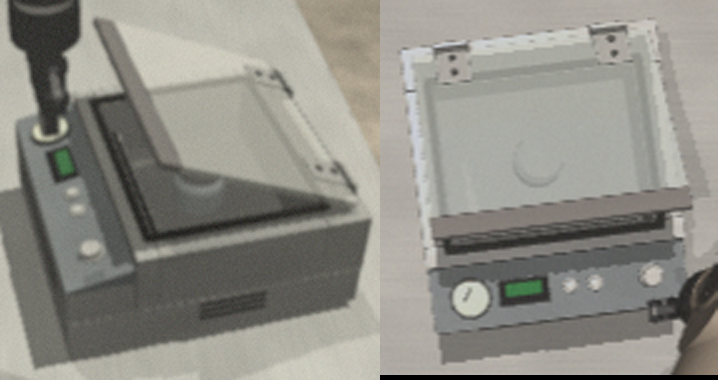

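Side and top views: the button is out at side (330,254), the lid is still up with its front-left corner at about (332,140), which fits θ≈0.44, and all else is unchanged. Next I move over the lid.

>>> drive_tool --series '[-1,-30,44,0,0,0,0,-1,-40,44,0,0,0,0,-1,-40,43,0,0,0,0,-1,-40,0,0,0,0,0,-1,0,0,0,0,0,0,-1,0,0,10,0,0,0,-1,0,0,0,0,0,0]'

```text
t: 7.58
eef_pos: [0.5804, -0.0976, 0.3508]
tool_rot: [-0.001, -0.064, 0.998, 0.002]
contact_force: [0.9, 0.6, -0.2]
gripper_width: -0.001
```

```bash
cat >> h.py <<'E'
O=np.array([.634,-.0904,0])
def L(th,s=.265): return O+mx*(.18-s*np.cos(th)+.012*np.sin(th))+mz*(.17+s*np.sin(th)+.012*np.cos(th))
E
python3 - <<'E'
from h import *
for th in(.45,.35,.25,.15,.05,0,-.02): delta(L(th)+mz*.022,want(0))
E
```

```text
t 7.575 p [ 0.58036806 -0.09758633  0.35081472] F [ 0.92184642  0.63994592 -0.20347698] shift mm [-0.8  0.  32.7] rv [ 0.0045 -0.0025 -0.0016]
t 7.575 p [ 0.58036806 -0.09758633  0.35081472] F [ 0.92184642  0.63994592 -0.20347698] shift mm [10.6 -0.1 56.7] rv [ 0.0045 -0.0025 -0.0016]
t 7.575 p [ 0.58036806 -0.09758633  0.35081472] F [ 0.92184642  0.63994592 -0.20347698] shift mm [19.5 -0.2 81.7] rv [ 0.0045 -0.0025 -0.0016]
t 7.575 p [ 0.58036806 -0.09758633  0.35081472] F [ 0.92184642  0.63994592 -0.20347698] shift mm [ 25.9  -0.4 107.4] rv [ 0.0045 -0.0025 -0.0016]
t 7.575 p [ 0.58036806 -0.09758633  0.35081472] F [ 0.92184642  0.63994592 -0.20347698] shift mm [ 29.6  -0.5 133.7] rv [ 0.0045 -0.0025 -0.0016]
t 7.575 p [ 0.58036806 -0.09758633  0.35081472] F [ 0.92184642  0.63994592 -0.20347698] shift mm [ 30.5  -0.5 146.9] rv [ 0.0045 -0.0025 -0.0016]
t 7.575 p [ 0.58036806 -0.09758633  0.35081472] F [ 0.92184642  0.63994592 -0.20347698] shift mm [ 30.7  -0.6 152.2] rv [ 0.0045 -0.0025 -0.0016]
```

>>> drive_tool --series '[-1,0,0,10,0,0,0,-1,0,0,8,0,0,0,-1,0,0,5,0,0,0,-1,0,0,5,0,0,0,-1,1,0,5,0,0,0,-1,2,0,6,0,0,0,-1,3,0,6,0,0,0,-1,3,0,7,0,0,0,-1,3,0,8,0,0,0]'

```text
t: 8.7
eef_pos: [0.57, -0.098, 0.2912]
tool_rot: [-0.001, -0.065, 0.998, 0.002]
contact_force: [-0.1, 0.2, 5.1]
gripper_width: 0.002
```

Run:
```python
from h import *
for th in(.25,.15,.05,0,-.02): delta(L(th)+mz*.022,want(0))
```

```text
t 8.7 p [ 0.569972   -0.09802578  0.29120883] F [-0.06529063  0.19038902  5.10936431] shift mm [ 9.3 -0.8 22. ] rv [ 0.0032 -0.0014  0.0009]
t 8.7 p [ 0.569972   -0.09802578  0.29120883] F [-0.06529063  0.19038902  5.10936431] shift mm [15.7 -0.9 47.8] rv [ 0.0032 -0.0014  0.0009]
t 8.7 p [ 0.569972   -0.09802578  0.29120883] F [-0.06529063  0.19038902  5.10936431] shift mm [19.5 -1.  74. ] rv [ 0.0032 -0.0014  0.0009]
t 8.7 p [ 0.569972   -0.09802578  0.29120883] F [-0.06529063  0.19038902  5.10936431] shift mm [20.4 -1.  87.2] rv [ 0.0032 -0.0014  0.0009]
t 8.7 p [ 0.569972   -0.09802578  0.29120883] F [-0.06529063  0.19038902  5.10936431] shift mm [20.6 -1.  92.5] rv [ 0.0032 -0.0014  0.0009]
```

Contact is made at 5 N, so I continue along the arc.

>>> drive_tool --series '[-1,3,0,8,0,0,0,-1,3,0,8,0,0,0,-1,3,0,9,0,0,0,-1,2,0,9,0,0,0,-1,2,0,9,0,0,0,-1,2,0,9,0,0,0,-1,1,0,9,0,0,0,-1,1,0,8,0,0,0,-1,0,0,6,0,0,0,-1,0,0,5,0,0,0,-1,0,0,0,0,0,0]'

```text
t: 10.07
eef_pos: [0.5519, -0.1003, 0.2108]
tool_rot: [-0.002, -0.065, 0.998, 0.001]
contact_force: [-3.5, -0.6, 6.5]
gripper_width: -0.0
```

Run:
```python
from h import *
for th in(.05,0,-.02): delta(L(th)+mz*.022,want(0))
```

```text
t 10.075 p [ 0.55194154 -0.10033998  0.21078555] F [-3.49377155 -0.56391065  6.46097494] shift mm [ 1.4 -0.8 -6.4] rv [ 0.0033 -0.0038  0.0002]
t 10.075 p [ 0.55194154 -0.10033998  0.21078555] F [-3.49377155 -0.56391065  6.46097494] shift mm [ 2.3 -0.8  6.8] rv [ 0.0033 -0.0038  0.0002]
t 10.075 p [ 0.55194154 -0.10033998  0.21078555] F [-3.49377155 -0.56391065  6.46097494] shift mm [ 2.5 -0.8 12.1] rv [ 0.0033 -0.0038  0.0002]
```

>>> drive_tool --series '[-1,1,0,3,0,0,0,-1,1,0,3,0,0,0,-1,0,0,3,0,0,0,-1,0,0,2,0,0,0,-1,0,0,2,0,0,0,-1,0,0,0,0,0,0]'

```text
t: 10.82
eef_pos: [0.5515, -0.1006, 0.2018]
tool_rot: [-0.0, -0.065, 0.998, 0.003]
contact_force: [-13.1, 5.3, 39.1]
gripper_width: -0.002
```

>>> drive_tool --series '[-1,0,0,-1,0,0,0,-1,0,0,-0.5,0,0,0,-1,0,0,0,0,0,0,-1,0,0,0,0,0,0]'

```text
t: 11.32
eef_pos: [0.5514, -0.1005, 0.2025]
tool_rot: [-0.0, -0.065, 0.998, 0.003]
contact_force: [-9.9, 2.3, 31.4]
gripper_width: 0.002
```

Run:
```python
from h import *
delta(L(0)+mz*.022,want(0))
S=cam('side');T=cam('top')
f=lambda im,s:cv2.convertScaleAbs(cv2.resize(im,None,fx=s,fy=s,interpolation=cv2.INTER_CUBIC),alpha=1.4)
A=f(S['pixels'][130:320,285:475],2);B=f(T['pixels'][105:305,160:480],1.3)
o=np.zeros((380,380+B.shape[1],3),np.uint8);o[:380,:380]=A;o[:B.shape[0],380:]=B;cv2.imwrite('pics/v.png',o)
```

```text
t 11.325 p [ 0.55143188 -0.10053002  0.20252389] F [-9.86009872  2.25316689 31.43562348] shift mm [ 1.8 -0.7 -1.5] rv [ 0.0051 -0.      0.0002]
```

View pics/v.png

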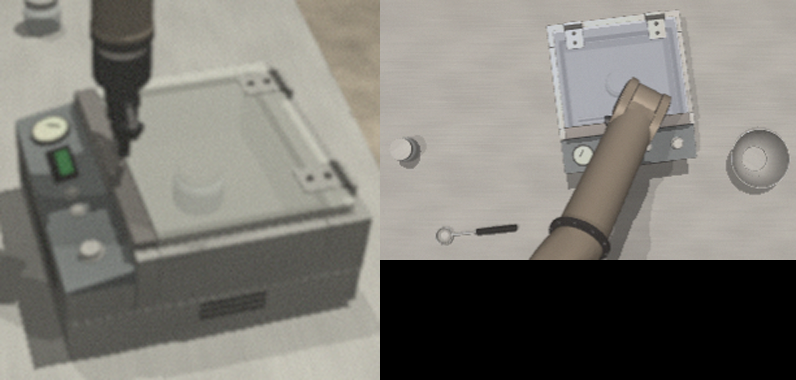

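The lid lies level on the seat, with its front-right corner at crop (135,240), which matches the predicted shut position (134,241). The large button is out, and the jars, bowl and spoon look unmoved. The fingers press with about 31 N, so I'm handing in.

```bash
python3 -c "
from station import bot
print(bot.hand_in()); o=bot.get_obs(); print(o['t'],o['eef_pos'],o['contact_force'])"
```

```text
the job is handed in; nothing more can be done
None
the job is handed in; nothing more can be done
```

I pressed the large button fully in with the lid up, let it go, then pushed the lid down slowly along its arc. I handed in at about 11.3 s with the closed fingertips still holding the lid shut. The hand-in reports no verdict, and no state could be read after it.

- **Button press:** about 29 N with the button bottomed. Afterwards the pictures showed it out again.
- **Lid:** the upward force rose from about 6 N to 39 N at the rigid stop. I eased off to a steady push of about 31 N.
- **Shut position:** the fingertips sat at z ≈ 0.180 m against the expected 0.182 m, within calibration. The lid's front corner also matched its predicted shut position in the side view.
- **Other objects:** by eye in the last views, both jars, the bowl and the spoon had not moved. I did not measure their positions. The fingers went nowhere near the small keys.
- **Disagreements:** my estimate of the button's position and the wrist view differed by a few pixels, about 2 to 5 mm, so I shifted slightly before pressing. A sideways force of about 10 N stayed in the final hold.

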